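# Set a document camera at its height mark and clamp it

## Robot

A 6-joint arm with a two-finger parallel gripper is mounted at the origin on the work surface; the furniture and walls round the work are solid. World frame = base frame: x ahead of the robot, y to its left, z up, the work surface at z = 0. Lengths are in mm, angles in rad, forces in N, time in s.
With the tool pointing down it reaches from about 350 to 975 mm from the base axis. Payload 7.1 kg.
Tool frame: the origin (TCP) lies between the finger pads; the fingertips stand 19 mm ahead of it and the grasp point (between the pads) is the TCP (ctrl.tcp_to_tips is the distance from the TCP to the fingertips, in mm); z points along the fingers, y is the line along which they close (so a half turn about z gives the same grasp; the last joint's range is limited). The gripper opens to 88 mm and grips with 3 to 60 N. Pads are 20 mm wide; open, the fingers measure 115 mm over their backs; the gripper's body (75 mm by 178 mm) begins 61 mm behind the grasp point.
Start: joints at [-1.17, 0.423, 1.63, -0, 1.089, -0.019], TCP at [254.751, -570.707, 241.675] pointing down, gripper open.
Joint ranges: [-3, 3], [-0.9, 2.11], [0.09, 2.58], [-1.31, 4.45], [0.11, 2.69], [-2.54, 2.54]. Speed limits (rad/s): [2.39, 2.39, 3.01, 3.14, 3.14, 3.14].

## Interface

Orientations are given as a rotation vector (axis times angle).
In Python, from workcell import status, optics, ctrl gives the robot as it stands. The module is installed in compiled form; this text tells all that it offers.
- The arm moves only by the shell command python3 -m inch 'ROWS'. ROWS is JSON, a list that holds one entry, the list of rows, each a list of 7 numbers: the shift along the tool's x, y, z in mm, then the turn, a rotation vector about the tool's x, y, z in rad, then the opening in per cent of the stroke, from 0 (shut) to 100 (fully open). A call has 1 to 20 rows; each row is the pose to reach, as a shift and turn from the pose commanded when the call began, along the tool's axes at that moment; what a row does not reach only later rows make up. A row lasts 1/10 s, in which the tool goes at most 50 mm and 8.59 degrees, less where a joint would pass 70% of its speed; a pose out of reach is approached as far as the arm can. A call with a gripper value outside its range is refused whole. The fingers move at their own pace and stop on an object; the grip force is fixed at half the most. Time passes only in rows, so rows that repeat a pose let the fingers close. It gives the time, the measured TCP pose, the force, the opening and the grip force at its end, in the units of the state.
- status.get_obs(): the state, without advancing time (a new reading comes with each control period).
- optics.get_image(name): name is "side" or "top" or "wrist"; returns a dict with "frame" (384x512x3 uint8, red, green, blue), "fx", "fy", "cx", "cy" (pixels), "rvec" (rotation vector, rad) and "tvec" (3), from world to camera coordinates, as OpenCV has them; the wrist camera has in their place "hand_eye" (4x4, takes a point from camera to tool coordinates, whose origin is the TCP and whose axes are the flange's). Camera axes: x right, y down, z forward; pixel columns grow to the right and rows downward; lengths in mm; the calibration is good to about 2 mm. The wrist camera is an equidistant fisheye: a pixel r from the principal point sees the ray r / f radians off the axis. A picture is of the moment at which its call begins: read the wrist's pose just before it. There is no depth.
- ctrl.close_job(): hands the job in; it is judged then, once.
The state is a dict: "t": time; "qpos": joint angles; "qvel": joint speeds; "joint_torque": joint torques, N m; "ee_pos": TCP position; "orientation": TCP orientation; "ft_force": force on the tool from outside, world axes, zero at the start; "moment": the same for the moment, N m; "width": finger opening in mm; "grasp_force": force on a finger pad.
Only numpy, scipy, OpenCV 4.12 (cv2) and the standard library are available. Lean on these libraries where they do the work, as an engineer would, in place of code of your own. Each camera call takes 0.05 s, during which the arm holds its last target. There are 200 camera calls.

## Task

Get the document camera ready over the notebook: while the carriage still rests at the bottom of the column, press the camera head straight down until it sits fully home in the ring at the end of its arm. Then take the upright grip on the end of the open clamp lever, use it to raise the carriage until its top face just meets the underside of the rubber marker ring on the column, without shifting the ring or letting the carriage drop, and keep it there while you swing the lever fully shut. Finish still gripping the lever with the carriage at the mark - do not let go - and leave the notebook, mug and mouse where they are.

Things in the scene. Friction and masses are not known exactly. Their poses are not given: they have to be found in the camera images.
- stand: Document camera stand, fixed to the desk. Black foot 130x130 mm, 16 mm high; upright square aluminium column 22x22 mm on its centre, its top (with cap) 207 mm above the desk. Origin: on the column's axis at desk level. z up; the camera arm points along -y; the shut lever lies along +y; the open lever points roughly along -x.
- carriage (a joint): Height of the carriage (black clamp block 58x42 mm, 40 mm high, round the column; with arm, head and lever about 0.4 kg) above its bottom stop, m: 0 at the bottom, where it starts, up to 0.105. It slides freely while the lever is open and sinks if let go. Its underside is at 50 mm and top face at 90 mm above the desk at 0.
- carriage_top (a point): Point on the column's axis level with the top face of the carriage.
- ring (a joint): Height of the rubber marker ring (dark band 29x29 mm round the column, 6 mm high) along the column, m; its underside is 125 mm above the desk at 0. It grips the column and moves only if pushed with more than 6 N.
- ring_mark (a point): Point on the column's axis level with the underside of the marker ring: the mark that the carriage's top face is raised to.
- camera (a joint): How far the camera head stands proud of its seat, m: 0 fully home, 0.004 to 0.0075 at the start. It moves straight down with about 6 N of friction and stops dead at 0.
- camera_top (a point): Centre of the flat round top of the camera head (grey disc 56 mm across, 14 mm thick, over the black ring at the end of the arm, 140 mm from the column's axis along the stand's -y). Fully home it is 92 mm above the desk with the carriage at the bottom. Press here.
- lever (a joint): Angle of the cam lever, rad: 0 fully shut against its stop (lying along the stand's +y, across the front of the carriage), 1.2 to 1.57 at the start (pointing roughly along the stand's -x). Turns about a vertical pin; seen from above, closing is clockwise. It takes about 3 N at the grip, up to 8 N over the last 0.8 rad where the cam bears on the column, and stays where it is left.
- lever_grip (a point): On the axis of the upright round grip at the lever's end (black, 17 mm diameter), 17 mm below its top; 111 mm above the desk with the carriage at the bottom. The grip is straight from 31 mm below this point to 12 mm above; the top of the lever's bar lies 36 mm below it. It goes round the hinge at 72 mm radius; as it is round it may turn between the fingers.
- lever_hinge (a point): Point on the vertical axis of the lever's pin, 22 mm in front (stand's -x) of the column's axis; it rides up with the carriage. From here the grip lies at (-0.003, 0.072) m in the stand's frame when shut.
- notebook: Spiral notebook 210x152x13 mm lying on the desk under the camera; leave alone. Origin: centre of its underside.
- mug: White mug 92x127x95 mm with handle, on the desk; leave alone. Origin: under its centre.
- mouse: Black computer mouse 114x57x36 mm on the desk; leave alone. Origin: under its centre.

How it is judged:
By the outcome, as a careful person would: the job done as asked, in the order asked, and still so for the second after the job is handed in, while the arm keeps its last pose, push and grip.
It also fails if it takes over 51 s, if anything falls off the work surface, if the arm or the gripper's body presses on something with over 40 N, if the wrist force passes 120 N, or if a joint passes its speed limit or range.

## Working session

There is one attempt and no reset: what is moved stays moved. The work goes in short steps, Python scripts to look and compute and a shell command to move; the robot and the scene stay as the last step left them, time stands still between calls to the robot, and variables do not carry over. Pictures are saved under pics/ and viewed, at most 10 in all, crops included, and the job is handed in when it is done.

```bash
mkdir -p pics; cat > h.py <<'E'
import numpy as np,cv2
from scipy.spatial.transform import Rotation as R
from workcell import status,optics,ctrl
def grab(n,f):
    o=status.get_obs(); im=optics.get_image(n); cv2.imwrite('pics/'+f,im['frame'][:,:,::-1]); return o,im
def ray(im,u,v,o=None):
    if 'hand_eye' in im:
        a=np.array([(u-im['cx'])/im['fx'],(v-im['cy'])/im['fy']]);r=np.hypot(*a)
        d=np.r_[np.sin(r)*a/max(r,1e-9),np.cos(r)]
        H=np.array(im['hand_eye']);Q=R.from_rotvec(o['orientation']).as_matrix()
        return Q@H[:3,3]+o['ee_pos'],Q@H[:3,:3]@d
    Q=R.from_rotvec(np.ravel(im['rvec'])).as_matrix();t=np.ravel(im['tvec'])
    return -Q.T@t,Q.T@np.array([(u-im['cx'])/im['fx'],(v-im['cy'])/im['fy'],1])
def onz(im,u,v,z,o=None):
    c,d=ray(im,u,v,o);return c+d*(z-c[2])/d[2]
def proj(im,p):
    q=R.from_rotvec(np.ravel(im['rvec'])).apply(p)+np.ravel(im['tvec'])
    return im['fx']*q[0]/q[2]+im['cx'],im['fy']*q[1]/q[2]+im['cy']
E
python3 - <<'E'
from h import *
import pickle
d={}
for n in ['top','side']:
    o,im=grab(n,n+'0.png');d[n]=im;c,_=ray(im,256,192);print(n,c,im['fx'])
pickle.dump(d,open('v0.pkl','wb'))
print(o)
a=np.hstack([d['top']['frame'],d['side']['frame']])
E
```

```text
top [ 510.9525548   -82.55323467 1044.14047507] 448.29107602530604
side [971.36265398 304.99710779 883.86384235] 359.5938261885731
{'t': 0.05, 'qpos': array([-1.16999713e+00,  4.23820944e-01,  1.63068148e+00,  6.54131960e-06,
        1.08860248e+00, -1.89967159e-02]), 'qvel': array([-2.89947148e-04, -1.59327200e-04, -1.22084135e-03,  2.38692830e-06,
        2.83514483e-04,  7.14222392e-04]), 'joint_torque': array([ 5.91196313e-04, -5.46080017e+01, -2.74611837e+01,  6.46215328e-02,
        1.87265442e-02, -2.62770806e-05]), 'ee_pos': array([ 254.55597168, -570.23740555,  240.91744834]), 'orientation': array([-3.07118925e+00, -6.54268288e-01,  4.41580560e-04]), 'ft_force': array([-0.1765913 ,  0.51384438, -0.24704996]), 'moment': array([ 0.01529736, -0.02338962,  0.00655214]), 'grasp_force': 0.0, 'width': 87.60287735197122}
```

View pics/top0.png

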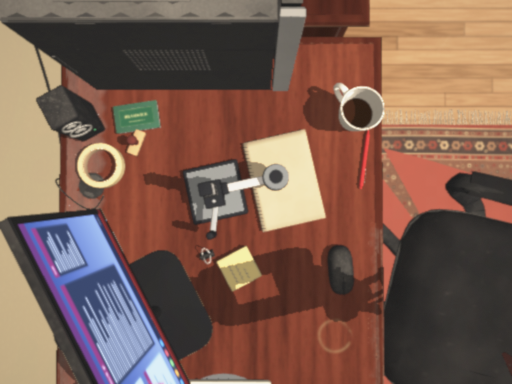

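View pics/side0.png

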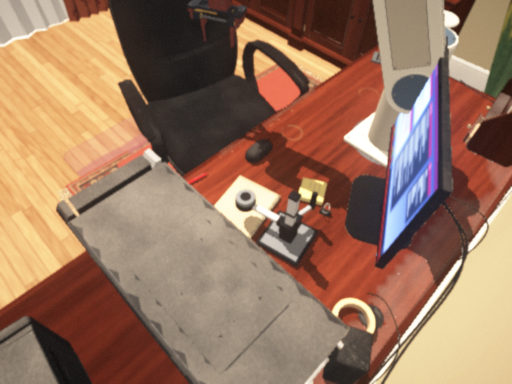

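The top view shows the head at about (275,177), the column near (213,190) and the lever grip near (212,234). In the side view the head is at (245,199) and the column top at (293,202). Next I'll enlarge both.

```bash
python3 - <<'E'
from h import *
import pickle
d=pickle.load(open('v0.pkl','rb'))
a=d['top']['frame'][150:250,170:300,::-1];b=d['side']['frame'][170:270,220:350,::-1]
cv2.imwrite('pics/crop0.png',np.vstack([cv2.resize(x,None,fx=3,fy=3,interpolation=cv2.INTER_CUBIC) for x in (a,b)]))
t=d['top']
for n,u,v,z in [('head',275,177,97),('grip',212,234,128),('foot',215,192,16),('mug',360,108,95),('mouse',341,270,30)]: print(n,onz(t,u,v,z).round())
print(onz(t,256,192,0),onz(t,306,192,0),onz(t,256,242,0))
E
```

```text
head [ 570. -116.   97.]
grip [452.  14. 128.]
foot [541.  19.  16.]
mug [ 718. -296.   95.]
mouse [ 366. -266.   30.]
[541.29591553 -74.83653555   0.        ] [ 541.56094605 -191.23516096    0.        ] [425.18837985 -75.1247535    0.        ]
```

View pics/crop0.png

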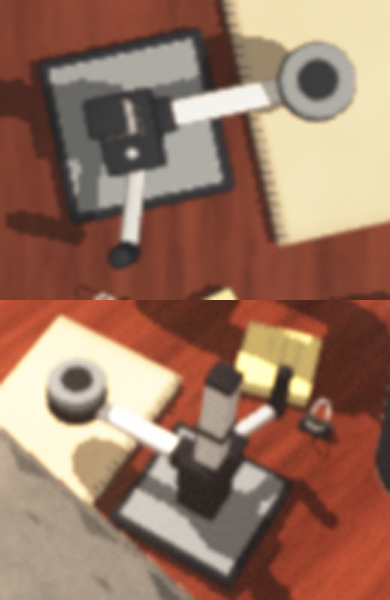

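The crops show the head disc at top-view (275.7,176.7), the grip top at (211.3,234.3), and the foot centred on (215.6,191.7). In the side view the column cap is at crop (225,78) and the grip at crop (285,72). I'll work out the geometry and how far the monitor edge is from the arm.

```bash
python3 - <<'E'
from h import *
import pickle
d=pickle.load(open('v0.pkl','rb'));t,s=d['top'],d['side']
def tri(a,b):
    c1,d1=ray(t,*a);c2,d2=ray(s,*b);d1/=np.linalg.norm(d1);d2/=np.linalg.norm(d2)
    k=np.linalg.lstsq(np.c_[d1,-d2],c2-c1,rcond=None)[0];p=c1+k[0]*d1;q=c2+k[1]*d2
    return ((p+q)/2).round(),round(np.linalg.norm(p-q))
for a in [(97,210),(5,220),(185,384),(75,384)]:
    for b in [(445,60),(378,265),(450,190),(388,125)]: print('mon',a,b,*tri(a,b))
H=onz(t,275.7,176.7,98);G=onz(t,211.3,234.3,128)
print('head',H,'side',onz(s,220+76/3,170+78/3,98))
print('grip',G,'side',onz(s,220+287/3,170+70/3,128), tri((211.3,234.3),(315.5,193.5)))
F=np.mean([onz(t,170+x/3,150+y/3,16) for x,y in[(40,64),(198,28),(232,186),(77,222)]],0);print('foot',F)
y=F-H;y[2]=0;print('len',np.linalg.norm(y));y/=np.linalg.norm(y);x=np.array([y[1],-y[0],0])
C=H+140*y;h=F-22*x;print('C',C,'hinge',h,'grip r',np.linalg.norm((G-h)[:2]),'yaw',np.arctan2(y[1],y[0]))
print('shut',h-3*x+72*y)
E
```

```text
mon (97, 210) (445, 60) [485. 134. 585.] 102
mon (97, 210) (378, 265) [499. 254. 120.] 3
mon (97, 210) (450, 190) [480. 225. 374.] 129
mon (97, 210) (388, 125) [497. 137. 473.] 26
mon (5, 220) (445, 60) [491. 175. 609.] 20
mon (5, 220) (378, 265) [529. 304. 267.] 131
mon (5, 220) (450, 190) [487. 279. 418.] 10
mon (5, 220) (388, 125) [512. 183. 525.] 64
mon (185, 384) (445, 60) [248.  67. 451.] 115
mon (185, 384) (378, 265) [ -262.   215. -1027.] 109
mon (185, 384) (450, 190) [ 46. 180. -46.] 177
mon (185, 384) (388, 125) [188.  50. 223.] 3
mon (75, 384) (445, 60) [298. 135. 508.] 1
mon (75, 384) (378, 265) [208. 293. -89.] 295
mon (75, 384) (450, 190) [156. 278. 122.] 29
mon (75, 384) (388, 125) [299. 136. 379.] 126
head [ 570.88710202 -117.11062613   98.        ] side [ 570.03983252 -114.26824231   98.        ]
grip [451.05779672  15.17631756 128.        ] side [445.93482793  24.37518947 128.        ] (array([448.,  20., 125.]), 10)
foot [541.51466396  17.89095588  16.        ]
len 138.15993363007232
C [541.1234707   19.68895812  98.        ] hinge [520.01758644  13.21381381  16.        ] grip r 68.98770918638654 yaw 1.7850286532558712
shut [501.77915638  82.93009361  16.        ]
```

```bash
cat >> h.py <<'E'
def to(p,yang=None,o=None):
    "shift/turn in tool axes from measured pose to p with tool down and tool y at world angle yang (deg)"
    o=o or status.get_obs();Q=R.from_rotvec(o['orientation'])
    s=Q.inv().apply(np.array(p)-o['ee_pos'])
    if yang is None: return s.round(1)
    a=np.radians(yang);y=np.array([np.cos(a),np.sin(a),0]);z=np.array([0,0,-1.]);
    T=R.from_matrix(np.c_[np.cross(y,z),y,z]);return s.round(1),(Q.inv()*T).as_rotvec().round(3)
E
python3 -c "
from h import *
print(to([570.5,-116,160],90))"
```

```text
(array([ 473.6, -286. ,   81.4]), array([-0.000e+00, -2.000e-03, -2.722e+00]))
```

```bash
python3 -m inch '[[[237,-143,40,0,0,-1.36,0],[237,-143,40,0,0,-1.36,0],[237,-143,40,0,0,-1.36,0],[237,-143,40,0,0,-1.36,0],[237,-143,40,0,0,-1.36,0],[237,-143,40,0,0,-1.36,0],[237,-143,40,0,0,-1.36,0],[473.6,-286,80.6,0,0,-2.722,0],[473.6,-286,80.6,0,0,-2.722,0],[473.6,-286,80.6,0,0,-2.722,0],[473.6,-286,80.6,0,0,-2.722,0],[473.6,-286,80.6,0,0,-2.722,0],[473.6,-286,80.6,0,0,-2.722,0],[473.6,-286,80.6,0,0,-2.722,0],[473.6,-286,80.6,0,0,-2.722,0],[473.6,-286,80.6,0,0,-2.722,0],[473.6,-286,80.6,0,0,-2.722,0],[473.6,-286,80.6,0,0,-2.722,0],[473.6,-286,80.6,0,0,-2.722,0],[473.6,-286,80.6,0,0,-2.722,0]]]'
python3 - <<'E'
from h import *
import pickle
o,im=grab('wrist','w1.png');pickle.dump((o,im),open('w1.pkl','wb'));print(o['qpos'],o['t'],im['fx'],im['hand_eye'],to([570.5,-116,140],90))
E
```

```text
t: 2.1
ee_pos: [570.5, -116.5, 160.8]
orientation: [-0.004, -3.141, -0.0]
ft_force: [-0.5, 0.2, 1.1]
width: 0.2
grasp_force: 0.0
[-2.21852824e-01  4.65533959e-01  1.78201616e+00  4.88722381e-06
  8.94562155e-01 -1.78986630e+00] 2.1 297.3186396354542 [[-1.79592962e-04 -9.64794280e-01 -2.63005639e-01  7.35744851e+01]
 [ 9.99999984e-01 -1.68394397e-04 -6.51203054e-05  2.18263290e-01]
 [ 1.85390222e-05 -2.63005646e-01  9.64794294e-01 -1.43424897e+02]
 [ 0.00000000e+00  0.00000000e+00  0.00000000e+00  1.00000000e+00]] (array([ 0. ,  0.5, 20.9]), array([ 0.   , -0.   , -0.003]))
```

View pics/w1.png

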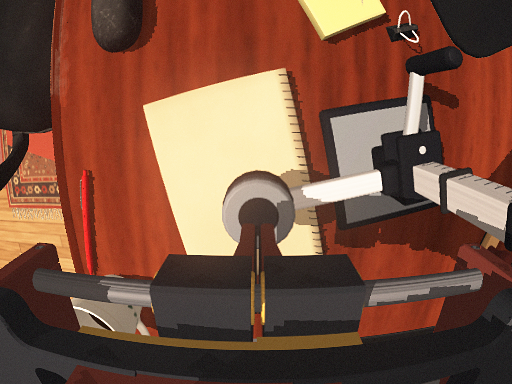

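The wrist view shows the head disc centred at about (258,209), the closed fingers just over it, and the grip's top end at about (449,58).

```bash
python3 - <<'E'
from h import *
import pickle
o,im=pickle.load(open('w1.pkl','rb'))
print(onz(im,258,209,98,o),onz(im,222,208,98,o),onz(im,294,208,98,o))
print('grip',onz(im,450,58,128,o),'hingepin',onz(im,422,150,92,o))
E
python3 -m inch '[[[0,0.5,20,0,0,0,0],[0,0.5,30,0,0,0,0],[0,0.5,36,0,0,0,0],[0,0.5,39,0,0,0,0],[0,0.5,39,0,0,0,0]]]'
```

```text
[ 562.87357828 -115.71994613   98.        ] [ 562.07389859 -142.02793329   98.        ] [562.23525472 -89.39230628  98.        ]
grip [448.15909765  14.98731551 128.        ] hingepin [517.12042816  15.06543598  92.        ]
t: 2.65
ee_pos: [570.5, -116.0, 121.8]
orientation: [-0.0, -3.141, -0.0]
ft_force: [0.1, 0.0, 0.1]
width: 0.8
grasp_force: 0.0
```

```bash
python3 -m inch '[[[0,0,2,0,0,0,0],[0,0,4,0,0,0,0],[0,0,5,0,0,0,0],[0,0,6,0,0,0,0],[0,0,7,0,0,0,0],[0,0,8,0,0,0,0],[0,0,9,0,0,0,0],[0,0,9,0,0,0,0]]]'
```

```text
t: 3.45
ee_pos: [570.8, -116.1, 113.2]
orientation: [-0.0, 3.141, -0.0]
ft_force: [-0.2, -0.2, 3.4]
width: 0.5
grasp_force: 1.9
```

```bash
python3 -m inch '[[[0,0,0.5,0,0,0,0],[0,0,1,0,0,0,0],[0,0,1.5,0,0,0,0],[0,0,2,0,0,0,0],[0,0,2,0,0,0,0]]]'
```

```text
t: 3.95
ee_pos: [570.8, -116.1, 111.2]
orientation: [-0.0, 3.141, -0.0]
ft_force: [-0.2, -0.2, 5.3]
width: 0.4
grasp_force: 2.5
```

```bash
python3 -m inch '[[[0,0,0.5,0,0,0,0],[0,0,1,0,0,0,0],[0,0,1,0,0,0,0]]]'
```

```text
t: 4.25
ee_pos: [570.9, -116.1, 110.9]
orientation: [-0.0, 3.141, -0.0]
ft_force: [-2.3, 0.9, 10.8]
width: 0.8
grasp_force: 5.6
```

```bash
python3 -m inch '[[[0,0,0.5,0,0,0,0],[0,0,1,0,0,0,0],[0,0,1,0,0,0,0]]]'
```

```text
t: 4.55
ee_pos: [571.0, -116.1, 110.6]
orientation: [-0.0, 3.141, -0.0]
ft_force: [-5.2, 0.1, 17.8]
width: 0.6
grasp_force: 8.8
```

Pressing force rises stiffly to 18 N at tip height 91.6 mm, so the head is home. Next I'll retreat and move over the grip.

```bash
python3 -m inch '[[[0,0,-30,0,0,0,0],[0,0,-80,0,0,0,40],[60,65,-85,0,0,0,50],[122,131,-85,0,0,0,50],[122,131,-85,0,0,0,50],[122,131,-85,0,0,0,50],[122,131,-85,0,0,0,50],[122,131,-85,0,0,0,50],[122,131,-85,0,0,0,50]]]'
python3 - <<'E'
from h import *
import pickle
o,im=grab('wrist','w2.png');pickle.dump((o,im),open('w2.pkl','wb'));print(o['qpos'],o['t'],o['ee_pos'])
E
```

```text
t: 5.45
ee_pos: [449.8, 14.5, 194.1]
orientation: [0.0, 3.141, -0.0]
ft_force: [0.3, -0.6, -0.0]
width: 43.9
grasp_force: 0.0
[ 5.79165013e-03  2.37486898e-01  2.04357430e+00 -1.62116249e-04
  8.59617202e-01 -1.56475824e+00] 5.45 [449.77808211  14.46948906 194.11993963]
```

View pics/w2.png

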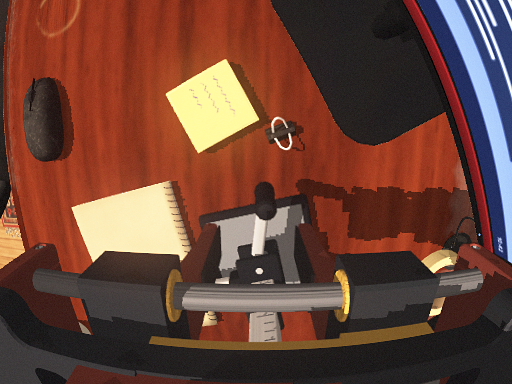

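The wrist view shows the open lever with the grip's round top at about (265,207), its base near (264,188) and the hinge pin at about (259,270).

```bash
python3 - <<'E'
from h import *
import pickle
o,im=pickle.load(open('w2.pkl','rb'))
for u,v,z in [(265,207,128),(264,190,80),(259,270,90)]: print(onz(im,u,v,z,o))
f=cv2.cvtColor(im['frame'],cv2.COLOR_RGB2GRAY)
n,l,s,c=cv2.connectedComponentsWithStats((f[150:250,235:295]<45).astype(np.uint8))
print([ (s[i],c[i]+[235,150]) for i in range(1,n) if s[i][4]>60])
# clearance check: axes of the arm and monitor are checked by side image
grab('side','s2.png')
E
```

```text
[441.77031865  20.37425536 128.        ]
[440.91831645  20.67028038  80.        ]
[516.38972572  16.27477133  90.        ]
[(array([ 15,  32,  45,  38, 658], dtype=int32), array([269.36778116, 198.65197568])), (array([ 30,  90,  13,  10, 112], dtype=int32), array([270.46428571, 244.75892857]))]
```

View pics/s2.png

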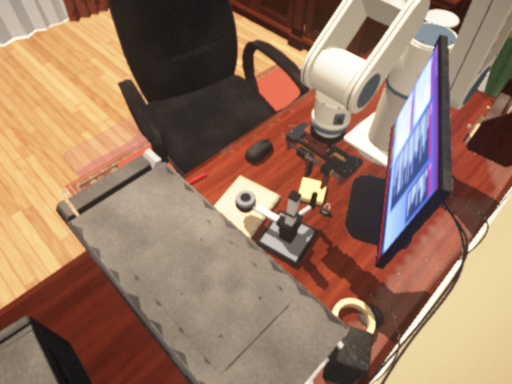

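The side view shows the gripper over the lever, and the arm is clear of the monitor. I'll go lower and look again.

```bash
python3 -m inch '[[[4.5,3.5,20,0,0,0,55],[4.5,3.5,40,0,0,0,55],[4.5,3.5,44,0,0,0,55],[4.5,3.5,44,0,0,0,55]]]'
python3 - <<'E'
from h import *
import pickle
o,im=grab('wrist','w3.png');pickle.dump((o,im),open('w3.pkl','wb'));print(o['ee_pos'])
cv2.imwrite('pics/w3c.png',cv2.resize(im['frame'][140:340,140:390,::-1],None,fx=3,fy=3))
H=np.array(im['hand_eye'])
for p in [(0,0,19),(0,25,19),(0,-25,19),(0,0,22)]:
    q=np.linalg.inv(H)@np.r_[p,1];q=q[:3];r=np.hypot(q[0],q[1]);th=np.arctan2(r,q[2]);print(p,im['fx']*th*q[0]/r+im['cx'],im['fy']*th*q[1]/r+im['cy'])
E
```

```text
t: 5.95
ee_pos: [444.2, 18.0, 149.5]
orientation: [-0.001, -3.14, 0.0]
ft_force: [-0.5, 0.0, 0.3]
width: 48.7
grasp_force: 0.0
[444.17600556  17.99488816 149.54756003]
(0, 0, 19) 256.93026967992824 243.37908157467692
(0, 25, 19) 298.5276115631126 243.07004323835574
(0, -25, 19) 215.34720060552715 243.0729858417743
(0, 0, 22) 256.93568715359197 241.3462176044331
```

View pics/w3c.png

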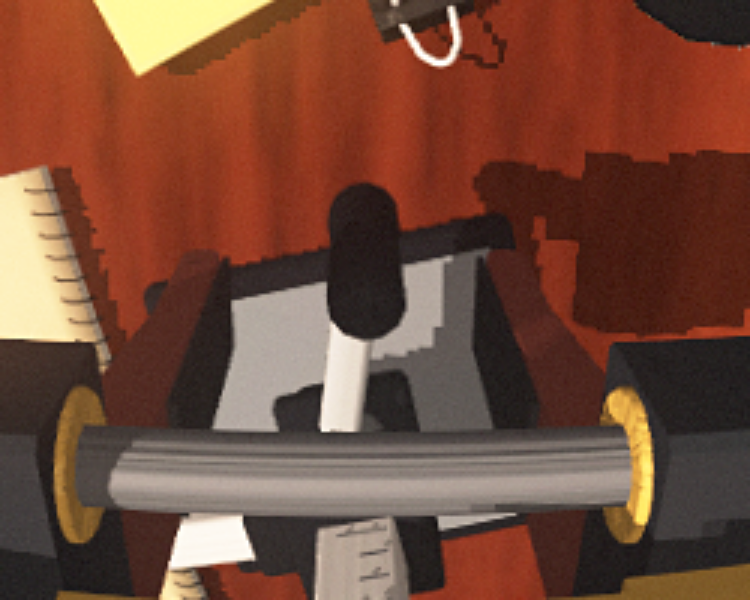

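The crop shows the grip's top centred at crop (366,301), i.e. image (262,240), between the two fingers.

```bash
python3 - <<'E'
from h import *
import pickle
o,im=pickle.load(open('w3.pkl','rb'))
g=onz(im,262,240.3,128,o);print(g,to([g[0],g[1],112],90,o))
print(onz(im,261.3,140+213/3,80,o))
E
```

```text
[443.2504171   21.05532248 128.        ] (array([ 0.9,  3.1, 37.5]), array([-0.   , -0.002, -0.001]))
[440.22437416  21.23351574  80.        ]
```

```bash
python3 -m inch '[[[1,3,15,0,0,0,55],[1,3,30,0,0,0,55],[1,3,37,0,0,0,55],[1,3,37,0,0,0,30],[1,3,37,0,0,0,0],[1,3,37,0,0,0,0],[1,3,37,0,0,0,0],[1,3,37,0,0,0,0],[1,3,37,0,0,0,0]]]'
```

```text
t: 6.9
ee_pos: [443.4, 21.4, 113.5]
orientation: [-0.001, 3.141, -0.0]
ft_force: [-0.3, -1.9, 4.0]
width: 16.5
grasp_force: 30.0
```

```bash
python3 -m inch '[[[0,0,-2,0,0,0,0],[0,0,-5,0,0,0,0],[0,0,-8,0,0,0,0],[0,0,-11,0,0,0,0],[0,0,-14,0,0,0,0],[0,0,-17,0,0,0,0],[0,0,-20,0,0,0,0],[0,0,-20,0,0,0,0],[0,0,-20,0,0,0,0]]]'
python3 - <<'E'
from h import *
import pickle
o,im=grab('side','s3.png');pickle.dump(im,open('s3.pkl','wb'))
d=pickle.load(open('v0.pkl','rb'))
a=np.hstack([x[175:245,255:335,::-1] for x in (d['side']['frame'],im['frame'])])
cv2.imwrite('pics/s3c.png',cv2.resize(a,None,fx=5,fy=5,interpolation=cv2.INTER_CUBIC))
print(o['ee_pos'],o['ft_force'])
E
```

```text
t: 7.8
ee_pos: [443.5, 21.4, 133.3]
orientation: [-0.0, 3.141, -0.0]
ft_force: [4.8, -2.9, -4.0]
width: 16.0
grasp_force: 30.0
[443.46059665  21.42035953 133.28446235] [ 4.78700868 -2.86589297 -3.9500183 ]
```

View pics/s3c.png

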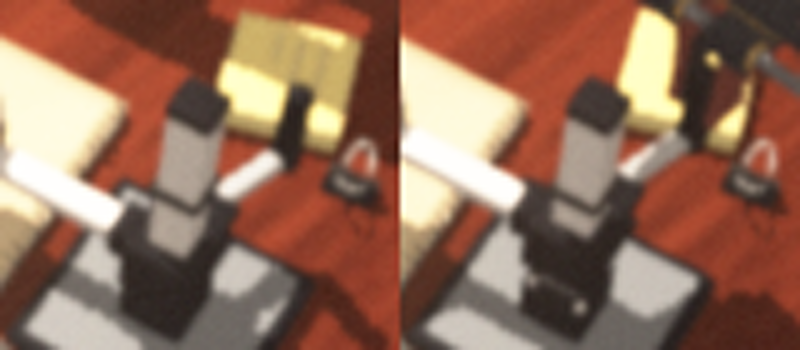

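The crops show the ring as a thin dark band whose near corner is at about (187,213) in the left crop. The carriage's top is now closer to it, with a visible gap still left. Now a rough height for the ring.

```bash
python3 - <<'E'
from h import *
import pickle
im=pickle.load(open('s3.pkl','rb'))
for C in [(538,21),(541,19)]:
  k=lambda a,z:np.round((np.array(proj(im,[C[0]+a*(.978-.21),C[1]+a*(.21+.978),z]))-[255,175])*5)
  print('cap',k(12,207),'ring corner',{z:k(14.5,z) for z in (125,135,145,155)},'axis cap',k(0,207))
# profile of brightness down the column, just inside the right and left faces
for x in (165,172,180,195): 
  print(x,cv2.cvtColor(im['frame'],cv2.COLOR_RGB2GRAY)[195:240,255+x//5].tolist())
E
```

```text
cap [209. 124.] ring corner {125: array([193., 226.]), 135: array([195., 215.]), 145: array([197., 204.]), 155: array([199., 192.])} axis cap [199.  96.]
cap [202. 125.] ring corner {125: array([186., 227.]), 135: array([188., 216.]), 145: array([190., 205.]), 155: array([192., 194.])} axis cap [192.  97.]
165 [84, 76, 73, 95, 127, 144, 150, 155, 157, 156, 159, 159, 158, 161, 162, 161, 160, 150, 117, 80, 90, 134, 157, 163, 149, 116, 70, 55, 47, 46, 44, 43, 42, 41, 40, 41, 45, 56, 62, 49, 44, 42, 43, 39, 38]
172 [68, 61, 57, 79, 129, 152, 159, 164, 162, 161, 160, 163, 164, 163, 165, 164, 165, 158, 137, 96, 77, 112, 146, 159, 155, 132, 87, 52, 44, 43, 44, 42, 39, 41, 43, 39, 40, 49, 64, 57, 64, 73, 65, 45, 40]
180 [61, 61, 58, 58, 83, 133, 155, 162, 163, 164, 163, 161, 161, 163, 161, 161, 161, 163, 155, 137, 96, 79, 110, 146, 157, 154, 131, 86, 53, 43, 39, 39, 41, 40, 39, 39, 39, 37, 46, 58, 102, 123, 93, 53, 40]
195 [58, 57, 59, 57, 53, 61, 101, 143, 160, 161, 163, 161, 160, 159, 156, 159, 160, 156, 149, 137, 112, 80, 81, 110, 111, 90, 64, 48, 42, 42, 42, 36, 40, 37, 39, 38, 40, 39, 38, 40, 42, 46, 59, 78, 91]
```

```bash
python3 -m inch '[[[0,0,-2,0,0,0,0],[0,0,-4,0,0,0,0],[0,0,-6,0,0,0,0],[0,0,-8,0,0,0,0],[0,0,-10,0,0,0,0],[0,0,-12,0,0,0,0],[0,0,-12,0,0,0,0],[0,0,-12,0,0,0,0]]]'
python3 - <<'E'
from h import *
o,im=grab('side','s4.png')
print(o['ee_pos'],o['ft_force'])
for x in (165,172,180,187): print(x,cv2.cvtColor(im['frame'],cv2.COLOR_RGB2GRAY)[210:225,255+x//5].tolist())
E
```

```text
t: 8.65
ee_pos: [443.5, 21.4, 145.2]
orientation: [-0.0, 3.141, -0.0]
ft_force: [4.7, -3.0, -2.6]
width: 16.4
grasp_force: 30.0
[443.47150841  21.41401787 145.1636713 ] [ 4.69023083 -3.01446653 -2.55419343]
165 [164, 161, 151, 114, 79, 86, 120, 114, 78, 52, 47, 48, 47, 42, 41]
172 [163, 162, 159, 137, 97, 74, 109, 127, 101, 59, 46, 46, 45, 43, 39]
180 [163, 161, 160, 157, 133, 97, 76, 108, 122, 96, 56, 45, 47, 46, 43]
187 [161, 160, 161, 158, 151, 123, 81, 88, 118, 103, 67, 46, 42, 43, 41]
```

```bash
python3 -m inch '[[[0,0,-1,0,0,0,0],[0,0,-2,0,0,0,0],[0,0,-3,0,0,0,0],[0,0,-3,0,0,0,0]]]'
python3 - <<'E'
from h import *
o,im=grab('side','s5.png')
print(o['ee_pos'],o['ft_force'])
for x in (165,172,180,187): print(x,cv2.cvtColor(im['frame'],cv2.COLOR_RGB2GRAY)[210:225,255+x//5].tolist())
E
python3 -m inch '[[[0,0,-0.5,0,0,0,0],[0,0,-1,0,0,0,0],[0,0,-1,0,0,0,0]]]'
python3 -m inch '[[[0,0,-0.5,0,0,0,0],[0,0,-0.5,0,0,0,0]]]'
```

```text
t: 9.1
ee_pos: [443.5, 21.4, 148.2]
orientation: [-0.0, 3.141, -0.0]
ft_force: [4.6, -2.8, -3.9]
width: 16.1
grasp_force: 30.0
[443.47460777  21.41004399 148.1872901 ] [ 4.63554415 -2.82360054 -3.90317226]
165 [162, 160, 152, 117, 80, 81, 95, 80, 54, 50, 50, 48, 43, 41, 43]
172 [163, 163, 158, 137, 96, 78, 92, 90, 65, 49, 51, 50, 47, 42, 41]
180 [162, 160, 161, 155, 132, 97, 75, 92, 85, 62, 48, 43, 44, 44, 42]
187 [160, 161, 160, 162, 150, 121, 85, 81, 88, 69, 48, 42, 43, 44, 43]
t: 9.45
ee_pos: [443.4, 21.4, 149.1]
orientation: [-0.0, 3.141, -0.0]
ft_force: [3.9, -1.7, -3.4]
width: 16.0
grasp_force: 30.0
t: 9.65
ee_pos: [443.4, 21.4, 149.6]
orientation: [-0.0, 3.141, -0.0]
ft_force: [5.3, -2.8, -4.9]
width: 16.3
grasp_force: 30.0
```

```bash
python3 -m inch '[[[0,0,-0.5,0,0,0,0],[0,0,-0.5,0,0,0,0]]]' | grep -E 'pos|ft'
python3 -c "
from h import *
import time
o,im=grab('side','s6.png');print(o['ft_force'])
for x in (165,172,180,187): print(x,cv2.cvtColor(im['frame'],cv2.COLOR_RGB2GRAY)[210:225,255+x//5].tolist())
print(status.get_obs()['ft_force'],status.get_obs()['moment'])"
```

```text
ee_pos: [443.5, 21.4, 150.1]
ft_force: [4.2, -3.2, -3.9]
[ 4.17758009 -3.24625592 -3.94399187]
165 [161, 161, 153, 116, 76, 67, 67, 58, 55, 57, 55, 48, 46, 44, 45]
172 [164, 163, 159, 136, 96, 67, 71, 61, 52, 56, 54, 47, 45, 43, 41]
180 [162, 160, 160, 155, 134, 98, 70, 69, 58, 49, 49, 48, 45, 45, 42]
187 [164, 160, 161, 158, 152, 122, 81, 65, 61, 51, 43, 44, 48, 42, 43]
[ 4.97446646 -3.30844137 -4.92135863] [-0.4736427  -0.94359097 -0.04579386]
```

```bash
python3 -m inch '[[[0,0,-0.5,0,0,0,0],[0,0,-0.5,0,0,0,0]]]' | grep -E 'pos|ft'
```

```text
ee_pos: [443.4, 21.4, 150.6]
ft_force: [5.1, -3.1, -4.4]
```

```bash
python3 -m inch '[[[0,0,-0.4,0,0,0,0],[0,0,-0.4,0,0,0,0]]]' | grep -E 'pos|ft'
```

```text
ee_pos: [443.5, 21.4, 151.0]
ft_force: [4.2, -3.2, -4.1]
```

```bash
python3 -m inch '[[[0,0,-0.4,0,0,0,0],[0,0,-0.4,0,0,0,0]]]' | grep -E 'pos|ft'
```

```text
ee_pos: [443.5, 21.4, 151.4]
ft_force: [4.9, -2.6, -3.3]
```

```bash
python3 -c "
from h import *
o,im=grab('side','s7.png');print(o['ft_force'])
for x in (165,172,180,187): print(x,cv2.cvtColor(im['frame'],cv2.COLOR_RGB2GRAY)[210:225,255+x//5].tolist())
print(status.get_obs()['ft_force'],status.get_obs()['moment'])"
```

```text
[ 4.88149998 -2.5704671  -3.30629802]
165 [164, 163, 150, 115, 76, 60, 55, 53, 54, 55, 52, 43, 43, 45, 44]
172 [165, 163, 159, 138, 93, 67, 60, 55, 47, 54, 53, 46, 41, 42, 41]
180 [160, 162, 161, 155, 137, 96, 66, 59, 52, 48, 45, 46, 45, 46, 42]
187 [162, 161, 160, 160, 151, 122, 82, 63, 52, 47, 45, 42, 46, 41, 42]
[ 4.82622506 -4.1054044  -3.85464108] [-0.42094703 -0.84929297  0.01178742]
```

```bash
python3 -m inch '[[[0,0,-0.4,0,0,0,0],[0,0,-0.4,0,0,0,0]]]' | grep -E 'pos|ft'
```

```text
ee_pos: [443.5, 21.4, 151.8]
ft_force: [5.1, -3.2, -3.8]
```

```bash
python3 -m inch '[[[0,0,-0.4,0,0,0,0],[0,0,-0.4,0,0,0,0]]]' | grep -E 'pos|ft'
```

```text
ee_pos: [443.4, 21.4, 152.2]
ft_force: [5.3, -3.4, -3.2]
```

```bash
python3 -m inch '[[[0,0,-0.4,0,0,0,0],[0,0,-0.4,0,0,0,0]]]' | grep -E 'pos|ft'
```

```text
ee_pos: [443.4, 21.4, 152.6]
ft_force: [4.6, -3.5, -4.0]
```

```bash
python3 -m inch '[[[0,0,-0.4,0,0,0,0],[0,0,-0.4,0,0,0,0]]]' | grep -E 'pos|ft'
```

```text
ee_pos: [443.5, 21.4, 153.0]
ft_force: [4.5, -1.9, -2.8]
```

```bash
python3 -c "
from h import *
o,im=grab('side','s8.png');print(o['ft_force'])
for x in (165,172,180,187): print(x,cv2.cvtColor(im['frame'],cv2.COLOR_RGB2GRAY)[210:225,255+x//5].tolist())
print(status.get_obs()['ft_force'],status.get_obs()['moment'])"
```

```text
[ 4.48033251 -1.85787761 -2.79182837]
165 [164, 163, 152, 116, 75, 52, 48, 55, 55, 56, 50, 47, 43, 44, 41]
172 [163, 166, 160, 137, 93, 57, 47, 50, 54, 55, 54, 47, 43, 43, 43]
180 [161, 160, 160, 155, 137, 95, 60, 47, 46, 45, 50, 47, 46, 42, 45]
187 [161, 161, 162, 161, 150, 121, 81, 51, 46, 44, 45, 43, 45, 44, 41]
[ 4.71184712 -2.37784074 -4.11196447] [-0.4291108  -0.88474764  0.00513324]
```

```bash
python3 -m inch '[[[0,0,-0.4,0,0,0,0],[0,0,-0.4,0,0,0,0]]]' | grep -E 'pos|ft'
```

```text
ee_pos: [443.4, 21.4, 153.4]
ft_force: [4.5, -3.1, -3.6]
```

```bash
python3 -m inch '[[[0,0,-0.4,0,0,0,0],[0,0,-0.4,0,0,0,0]]]' | grep -E 'pos|ft'
```

```text
ee_pos: [443.4, 21.4, 153.8]
ft_force: [5.2, -3.0, -3.8]
```

```bash
python3 -m inch '[[[0,0,-0.4,0,0,0,0],[0,0,-0.4,0,0,0,0]]]' | grep -E 'pos|ft'
```

```text
ee_pos: [443.5, 21.4, 154.2]
ft_force: [5.0, -2.0, -4.8]
```

```bash
python3 -m inch '[[[0,0,-0.4,0,0,0,0],[0,0,-0.4,0,0,0,0]]]' | grep -E 'pos|ft'
```

```text
ee_pos: [443.4, 21.4, 154.6]
ft_force: [4.2, -2.5, -3.7]
```

```bash
python3 -c "
from h import *
o,im=grab('side','s9.png');print(o['ft_force'])
for x in (165,172,180,187): print(x,cv2.cvtColor(im['frame'],cv2.COLOR_RGB2GRAY)[210:225,255+x//5].tolist())
print(status.get_obs()['ft_force'],status.get_obs()['moment'])"
```

```text
[ 4.19728741 -2.47374635 -3.68404094]
165 [164, 160, 149, 116, 74, 48, 46, 54, 57, 51, 47, 46, 43, 42, 40]
172 [163, 164, 160, 137, 95, 62, 50, 50, 53, 52, 50, 46, 43, 39, 39]
180 [161, 161, 160, 156, 131, 97, 61, 48, 47, 47, 47, 45, 40, 41, 42]
187 [162, 161, 159, 160, 150, 119, 78, 53, 42, 43, 45, 44, 42, 42, 41]
[ 4.76210044 -3.62374203 -3.4773973 ] [-0.44143579 -0.92279487  0.02323965]
```

```bash
python3 -m inch '[[[0,0,-0.4,0,0,0,0],[0,0,-0.4,0,0,0,0]]]' | grep -E 'pos|ft'
```

```text
ee_pos: [443.5, 21.4, 155.0]
ft_force: [5.2, -3.2, -4.1]
```

```bash
python3 -m inch '[[[0,0,-0.4,0,0,0,0],[0,0,-0.4,0,0,0,0]]]' | grep -E 'pos|ft'
```

```text
ee_pos: [443.5, 21.4, 155.4]
ft_force: [4.7, -2.0, -3.7]
```

```bash
cat > ring.py <<'E'
from h import *
import sys
def m(f): 
    g=cv2.cvtColor(f,cv2.COLOR_BGR2GRAY).astype(float); r=[]
    for c in range(288,294):
        a=g[208:219,c];i=np.argmax(a<105);r.append(208+i-(105-a[i])/(a[i-1]-a[i]))
    return np.mean(r)
if len(sys.argv)>1: o,_=grab('side',sys.argv[1])
for k in sorted(__import__('glob').glob('pics/s[0-9]*.png')):
    if 'c' not in k and 's2' not in k: print(k,round(m(cv2.imread(k)),3))
F=[status.get_obs()['ft_force'][2]]
print(F)
E
python3 ring.py s91.png
```

```text
[np.float64(-2.835103337632663)]
```

```bash
python3 -m inch '[[[0,0,-0.4,0,0,0,0],[0,0,-0.4,0,0,0,0]]]' | grep -E 'pos|ft'
```

```text
ee_pos: [443.5, 21.4, 155.8]
ft_force: [4.7, -4.2, -4.7]
```

```bash
sed -i "s/if 'c' not in k and/if 'c.png' not in k and/" ring.py; python3 ring.py
```

```text
pics/s3.png 214.542
pics/s4.png 214.532
pics/s5.png 214.543
pics/s6.png 214.534
pics/s7.png 214.521
pics/s8.png 214.514
pics/s9.png 214.5
pics/s91.png 214.492
[np.float64(-4.685871106724447)]
```

```bash
python3 -m inch '[[[0,0,-0.4,0,0,0,0],[0,0,-0.4,0,0,0,0]]]' | grep -E 'pos|ft'
```

```text
ee_pos: [443.4, 21.4, 156.2]
ft_force: [4.4, -2.8, -3.7]
```

```bash
python3 -m inch '[[[0,0,-0.4,0,0,0,0],[0,0,-0.4,0,0,0,0]]]' | grep -E 'pos|ft'
```

```text
ee_pos: [443.5, 21.4, 156.4]
ft_force: [6.1, -3.8, -7.1]
```

```bash
python3 -m inch '[[[0,0,-0.4,0,0,0,0],[0,0,-0.4,0,0,0,0]]]' | grep -E 'pos|ft'; python3 ring.py s92.png|tail -2
```

```text
ee_pos: [443.5, 21.4, 156.7]
ft_force: [7.1, -3.5, -8.7]
pics/s92.png 214.471
[np.float64(-9.35298528184865)]
```

Contact is at TCP z≈156.4, with the ring still unmoved. I'll ease off slightly and compute the arc.

```bash
python3 -m inch '[[[0,0,0.2,0,0,0,0],[0,0,0.2,0,0,0,0]]]' | grep -E 'pos|ft'; python3 - <<'E'
import numpy as np
a0=177.2
for p in range(0,76,4):
    a=np.radians(a0-p);b=np.radians(a0);d=72.06*np.array([np.cos(a)-np.cos(b),np.sin(a)-np.sin(b)]);print(p,round(np.radians(p),2),'tool x %.1f y %.1f'%(-d[0],d[1]))
E
```

```text
ee_pos: [443.5, 21.4, 156.6]
ft_force: [5.2, -3.5, -6.5]
0 0.0 tool x -0.0 y 0.0
4 0.07 tool x -0.4 y 5.0
8 0.14 tool x -1.2 y 10.0
12 0.21 tool x -2.3 y 14.9
16 0.28 tool x -3.8 y 19.7
20 0.35 tool x -5.5 y 24.4
24 0.42 tool x -7.7 y 29.0
28 0.49 tool x -10.1 y 33.4
32 0.56 tool x -12.8 y 37.6
36 0.63 tool x -15.8 y 41.6
40 0.7 tool x -19.1 y 45.4
44 0.77 tool x -22.6 y 49.0
48 0.84 tool x -26.4 y 52.3
52 0.91 tool x -30.4 y 55.4
56 0.98 tool x -34.6 y 58.1
60 1.05 tool x -39.0 y 60.6
64 1.12 tool x -43.6 y 62.7
68 1.19 tool x -48.3 y 64.5
72 1.26 tool x -53.1 y 66.0
```

```bash
python3 -m inch '[[[-0.2,2.5,0,0,0,0.035,0],[-0.4,5,0,0,0,0.07,0],[-0.8,7.5,0,0,0,0.105,0],[-1.2,10,0,0,0,0.14,0],[-1.7,12.5,0,0,0,0.175,0],[-2.3,14.9,0,0,0,0.21,0],[-3,17.3,0,0,0,0.245,0],[-3.8,19.7,0,0,0,0.28,0],[-3.8,19.7,0,0,0,0.28,0],[-3.8,19.7,0,0,0,0.28,0]]]'
```

```text
t: 14.75
ee_pos: [447.6, 41.3, 156.6]
orientation: [0.437, 3.11, 0.001]
ft_force: [7.0, -1.4, -7.9]
width: 16.2
grasp_force: 30.0
```

```bash
python3 -m inch '[[[-0.2,2.5,0.2,0,0,0.035,0],[-0.4,5,0.2,0,0,0.07,0],[-0.8,7.5,0.2,0,0,0.105,0],[-1.2,10,0.2,0,0,0.14,0],[-1.7,12.5,0.2,0,0,0.175,0],[-2.3,14.9,0.2,0,0,0.21,0],[-3,17.3,0.2,0,0,0.245,0],[-3.8,19.7,0.2,0,0,0.28,0],[-3.8,19.7,0.2,0,0,0.28,0],[-3.8,19.7,0.2,0,0,0.28,0]]]'; python3 ring.py s93.png|tail -2; python3 -c "
from h import *
o=status.get_obs();print(o['qpos'],R.from_rotvec(o['orientation']).inv().apply(o['ft_force']))"
```

```text
t: 15.75
ee_pos: [456.7, 59.2, 156.6]
orientation: [0.867, 3.018, 0.001]
ft_force: [6.1, -0.6, -5.7]
width: 16.1
grasp_force: 30.0
pics/s93.png 214.45
[np.float64(-5.622570481812777)]
[ 1.03099777e-01  3.16868341e-01  2.04831580e+00 -2.15790663e-05
  7.74884637e-01 -9.08508420e-01] [-6.93946698  2.36974058  5.63317307]
```

```bash
python3 -m inch '[[[-0.2,2.5,0,0,0,0.035,0],[-0.4,5,0,0,0,0.07,0],[-0.8,7.5,0,0,0,0.105,0],[-1.2,10,0,0,0,0.14,0],[-1.7,12.5,0,0,0,0.175,0],[-2.3,14.9,0,0,0,0.21,0],[-3,17.3,0,0,0,0.245,0],[-3.8,19.7,0,0,0,0.28,0],[-3.8,19.7,0,0,0,0.28,0],[-3.8,19.7,0,0,0,0.28,0]]]'; python3 ring.py s94.png|tail -2; python3 -c "
from h import *
o=status.get_obs();print(o['qpos'],R.from_rotvec(o['orientation']).inv().apply(o['ft_force']))"
```

```text
t: 16.8
ee_pos: [469.6, 73.8, 156.4]
orientation: [-1.279, -2.869, -0.0]
ft_force: [4.4, -0.8, -4.9]
width: 16.3
grasp_force: 30.0
pics/s94.png 214.445
[np.float64(-4.436020805625854)]
[ 1.30714904e-01  3.36562066e-01  2.01655636e+00  1.32942359e-04
  7.88431785e-01 -6.01394147e-01] [-3.27571326  2.17575385  4.43603701]
```

View pics/s94.png

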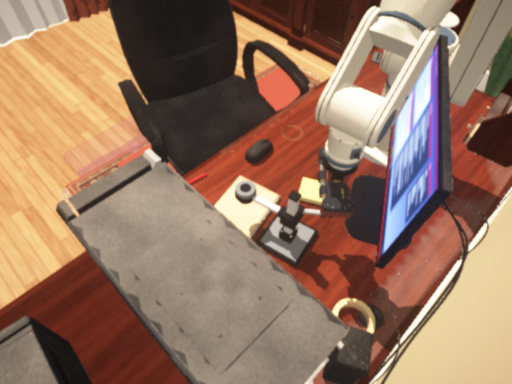

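The side view shows the arm still clear of the monitor and the carriage at the ring. I'll continue the swing.

```bash
python3 -m inch '[[[-0.2,2.5,-0.2,0,0,0.035,0],[-0.4,5,-0.2,0,0,0.07,0],[-0.8,7.5,-0.2,0,0,0.105,0],[-1.2,10,-0.2,0,0,0.14,0],[-1.7,12.5,-0.2,0,0,0.175,0],[-2.3,14.9,-0.2,0,0,0.21,0],[-3,17.3,-0.2,0,0,0.245,0],[-3.8,19.7,-0.2,0,0,0.28,0],[-3.8,19.7,-0.2,0,0,0.28,0],[-3.8,19.7,-0.2,0,0,0.28,0]]]'; python3 ring.py s95.png|tail -2; python3 -c "
from h import *
o=status.get_obs();print(o['qpos'],R.from_rotvec(o['orientation']).inv().apply(o['ft_force']))"
```

```text
t: 17.85
ee_pos: [486.0, 84.4, 156.5]
orientation: [-1.666, -2.661, 0.001]
ft_force: [0.3, 2.9, -3.6]
width: 16.1
grasp_force: 30.0
pics/s95.png 214.427
[np.float64(-3.3081237440875224)]
[ 1.47322141e-01  3.59735906e-01  1.97804291e+00  1.15120201e-03
  8.05302999e-01 -3.05370087e-01] [4.7335662  1.33022069 3.31243211]
```

```bash
python3 -m inch '[[[0,2.5,-0.1,0,0,0.035,0],[0,5,-0.1,0,0,0.07,0],[0,5,-0.1,0,0,0.07,0]]]'; python3 -c "
from h import *
from scipy.optimize import least_squares
o=status.get_obs();print(o['moment'],R.from_rotvec(o['orientation']).inv().apply(o['ft_force']))
P=np.array([(443.45,21.4),(447.6,41.3),(456.7,59.2),(469.6,73.8),(486,84.4),o['ee_pos'][:2]])
s=least_squares(lambda c:np.hypot(*(P-c).T)-72.06,[515,18]);print(s.x,s.fun,np.degrees(np.arctan2(*(P-s.x).T[::-1])))"
```

```text
t: 18.2
ee_pos: [490.9, 86.5, 156.6]
orientation: [-1.76, -2.601, 0.0]
ft_force: [0.4, 5.1, -3.2]
width: 16.2
grasp_force: 30.0
[ 0.8069685  -0.13154367  0.24104417] [4.5984743  2.29834847 3.20291056]
[515.85510976  18.69336054] [ 0.39568174 -0.15853857 -0.3654057  -0.11365269  0.111255    0.24217684] [177.85917261 161.67471553 145.59848967 130.00924165 114.43561122
 110.20282285]
```

```bash
python3 -m inch '[[[-0.1,1.2,-0.1,0,0,0.017,0],[-0.2,2.5,-0.1,0,0,0.035,0],[-0.3,3.8,-0.1,0,0,0.053,0],[-0.3,3.8,-0.1,0,0,0.053,0]]]'; python3 -c "
from h import *
o=status.get_obs();print(o['moment'],R.from_rotvec(o['orientation']).inv().apply(o['ft_force']))"
```

```text
t: 18.6
ee_pos: [494.5, 87.8, 156.7]
orientation: [-1.828, -2.553, 0.0]
ft_force: [0.1, 6.4, -4.5]
width: 16.1
grasp_force: 30.0
[ 1.15941665 -0.03866369  0.28527517] [6.00075697 2.16680441 4.48959539]
```

```bash
python3 -m inch '[[[0.3,1.2,0,0,0,0.017,0],[0.3,2.5,0,0,0,0.035,0],[0.3,2.5,0,0,0,0.035,0]]]'; python3 -c "
from h import *
o=status.get_obs();print(o['moment'],R.from_rotvec(o['orientation']).inv().apply(o['ft_force']))"
```

```text
t: 18.9
ee_pos: [497.1, 88.7, 156.8]
orientation: [-1.874, -2.521, 0.0]
ft_force: [-0.4, 5.6, -5.5]
width: 16.3
grasp_force: 30.0
[ 1.05968628 -0.08377473  0.33253971] [5.44212147 1.18473246 5.49153082]
```

```bash
python3 -m inch '[[[-0.1,1.2,0.1,0,0,0.017,0],[-0.1,2.5,0.2,0,0,0.035,0],[-0.1,2.5,0.2,0,0,0.035,0]]]'; python3 ring.py s96.png|tail -2;python3 -c "
from h import *
o=status.get_obs();print(o['moment'],R.from_rotvec(o['orientation']).inv().apply(o['ft_force']),np.degrees(np.arctan2(o['ee_pos'][1]-18.7,o['ee_pos'][0]-515.86)))"
```

```text
t: 19.2
ee_pos: [499.7, 89.4, 156.7]
orientation: [-1.918, -2.487, -0.0]
ft_force: [-0.3, 5.9, -3.8]
width: 16.2
grasp_force: 30.0
pics/s96.png 214.419
[np.float64(-4.396198865893531)]
[ 1.0516898  -0.0583669   0.29376818] [5.0442016  1.40471125 4.39924564] 102.87786251588274
```

```bash
python3 -m inch '[[[-0.1,1.2,0,0,0,0.017,0],[-0.1,2.5,0,0,0,0.035,0],[-0.1,2.5,0,0,0,0.035,0]]]'; python3 -c "
from h import *
o=status.get_obs();print(o['moment'],R.from_rotvec(o['orientation']).inv().apply(o['ft_force']),np.degrees(np.arctan2(o['ee_pos'][1]-18.7,o['ee_pos'][0]-515.86)))"
```

```text
t: 19.55
ee_pos: [500.3, 89.4, 156.5]
orientation: [-1.96, -2.452, 0.005]
ft_force: [-6.6, 3.2, 1.3]
width: 16.5
grasp_force: 30.0
[0.58703023 0.77723849 0.18408005] [ 4.62399671 -5.74015532 -1.25923918] 102.42665321992799
```

```bash
python3 -m inch '[[[0,0.5,-0.1,0,0,0,0],[0,1,-0.2,0,0,0,0],[0,1,-0.2,0,0,0,0]]]'; python3 ring.py s97.png|tail -2;python3 -c "
from h import *
o=status.get_obs();print(o['moment'],R.from_rotvec(o['orientation']).inv().apply(o['ft_force']),np.degrees(np.arctan2(o['ee_pos'][1]-18.7,o['ee_pos'][0]-515.86)))"
```

```text
t: 19.85
ee_pos: [500.4, 89.4, 156.5]
orientation: [-1.958, -2.451, 0.007]
ft_force: [-7.6, 3.0, 1.3]
width: 16.4
grasp_force: 30.0
pics/s97.png 214.422
[np.float64(0.8546268995237007)]
[0.45192164 1.10624679 0.12958832] [ 4.84612213 -8.2859347  -0.80188654] 102.35373331024876
```

```bash
python3 -m inch '[[[0,0.7,-0.1,0,0,0,0],[0,1.4,-0.2,0,0,0,0],[0,2,-0.2,0,0,0,0],[0,2,-0.2,0,0,0,0]]]'; python3 ring.py s98.png|tail -2;python3 -c "
from h import *
o,im=grab('top','t9.png');print(o['moment'],R.from_rotvec(o['orientation']).inv().apply(o['ft_force']),np.degrees(np.arctan2(o['ee_pos'][1]-18.7,o['ee_pos'][0]-515.86)))
f=cv2.imread('pics/s98.png')
cv2.imwrite('pics/fin.png',np.hstack([cv2.resize(f[180:260,225:335],None,fx=3.6,fy=3.6,interpolation=cv2.INTER_CUBIC),cv2.resize(im['frame'][140:220,170:280,::-1],None,fx=3.6,fy=3.6,interpolation=cv2.INTER_CUBIC)]))"
```

```text
t: 20.3
ee_pos: [500.6, 89.5, 156.1]
orientation: [-1.957, -2.449, 0.011]
ft_force: [-12.9, 1.2, 0.4]
width: 16.4
grasp_force: 30.0
pics/s98.png 214.414
[np.float64(0.11670864744093445)]
[0.32853392 1.73738449 0.1356399 ] [ 4.13256151e+00 -1.07458161e+01 -1.06478315e-02] 102.1135764092152
```

View pics/fin.png

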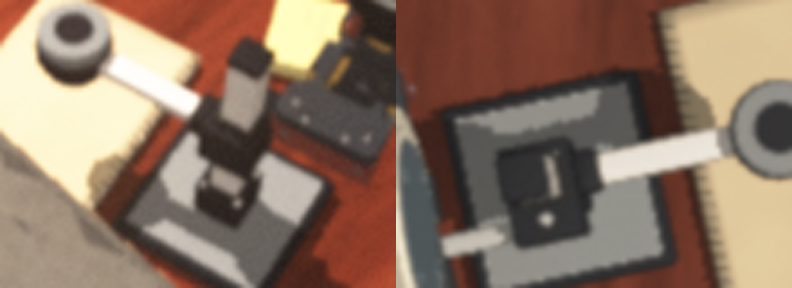

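The views show the lever lying shut, roughly parallel to the camera arm, and the carriage up at the ring. Pushing against the stop bent the arm slightly down, so I'll ease it off and lift a touch.

```bash
python3 -m inch '[[[0,-0.7,-0.2,0,0,0,0],[0,-1.5,-0.4,0,0,0,0],[0,-1.5,-0.5,0,0,0,0],[0,-1.5,-0.5,0,0,0,0]]]'; python3 -c "
from h import *
o=status.get_obs();print(o['moment'],R.from_rotvec(o['orientation']).inv().apply(o['ft_force']),np.degrees(np.arctan2(o['ee_pos'][1]-18.7,o['ee_pos'][0]-515.86)))
g=lambda k:cv2.cvtColor(cv2.imread('pics/%s.png'%k),cv2.COLOR_BGR2GRAY).astype(np.float32)
grab('side','s99.png')
# vertical shift of the camera head + arm patch between views (px; 0.22 px/mm)
for a,b in [('s91','s92'),('s92','s93'),('s92','s94'),('s92','s95'),('s92','s96'),('s92','s97'),('s92','s98'),('s92','s99')]:
    print(a,b,cv2.phaseCorrelate(g(a)[180:212,230:262],g(b)[180:212,230:262],cv2.createHanningWindow((32,32),cv2.CV_32F)))"
```

```text
t: 20.8
ee_pos: [500.4, 89.3, 156.4]
orientation: [-1.958, -2.451, 0.008]
ft_force: [-7.6, 2.1, -4.5]
width: 16.3
grasp_force: 30.0
[0.45699149 0.8415727  0.16347878] [ 3.69846846 -6.8822773   4.52382046] 102.31101191785025
s91 s92 ((-0.027834428414184487, -0.18328843430685282), 0.9611572313588113)
s92 s93 ((0.033222744736532306, -0.010173648674495439), 0.9835578370839357)
s92 s94 ((0.007934495326907154, -0.0077535647095601234), 0.9894747417420149)
s92 s95 ((-0.029337799773472284, 0.03618874738326561), 0.9532661745324731)
s92 s96 ((-0.15937773714763637, 0.04161406954660585), 0.9677925145952031)
s92 s97 ((-0.0669589066265317, 0.1092095767185377), 0.9980237302370369)
s92 s98 ((0.14949383158057472, 0.10312785236352084), 0.974936711601913)
s92 s99 ((-0.11756157483509, 0.07489674402043178), 0.9578109253197908)
```

```bash
python3 -m inch '[[[0,0,-0.2,0,0,0,0],[0,0,-0.4,0,0,0,0],[0,0,-0.4,0,0,0,0],[0,0,-0.4,0,0,0,0]]]'; python3 -c "
from h import *
o=status.get_obs();print(o['moment'],R.from_rotvec(o['orientation']).inv().apply(o['ft_force']),np.degrees(np.arctan2(o['ee_pos'][1]-18.7,o['ee_pos'][0]-515.86)))
g=lambda k:cv2.cvtColor(cv2.imread('pics/%s.png'%k),cv2.COLOR_BGR2GRAY).astype(np.float32)
for k in 'abc': grab('side','z%s.png'%k); print(cv2.phaseCorrelate(g('s92')[180:212,230:262],g('z'+k)[180:212,230:262],cv2.createHanningWindow((32,32),cv2.CV_32F)))"; python3 ring.py s999.png|tail -2
```

```text
t: 21.25
ee_pos: [500.4, 89.3, 156.6]
orientation: [-1.958, -2.451, 0.008]
ft_force: [-5.6, 2.5, -8.8]
width: 15.9
grasp_force: 30.0
[0.40076797 0.75389907 0.18716054] [ 3.61785799 -4.82253054  8.81358221] 102.32825094975846
((-0.11293818898134944, -0.0020568532980860255), 0.9337457716464996)
((0.0238660444261658, 0.08250811944490621), 0.9521632129326463)
((-0.05318400554284253, 0.017334469919525475), 0.9492870164103806)
pics/s999.png 214.404
[np.float64(-8.967274924641591)]
```

```bash
python3 -c "
from workcell import ctrl
print(ctrl.close_job())"
```

```text
the job is handed in; nothing more can be done
None
```

The job is handed in, with no verdict shown: the camera head is pressed home, the carriage is raised to the marker ring (within about 0.5 mm by force and camera readings, ring not visibly shifted), the lever is swung shut against its stop, and the gripper is still holding the lever.

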